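Flip the retainer leaf of an open test-kit case

ROBOT

A 6-joint arm with a two-finger parallel gripper is mounted at the origin on the work surface. World frame = base frame: x ahead of the robot, y to its left, z up, the work surface at z = 0. Lengths are in mm, angles in rad, forces in N, time in s.
With the tool pointing down it reaches from about 375 to 900 mm from the base axis. Payload 3.1 kg.
Tool frame: the origin (TCP) lies on the centre line of the jaws, within the pads' length; the fingertips stand 25 mm ahead of it and the grasp point (between the pads) lies 6 mm ahead of it (tip_reach is the distance from the TCP to the fingertips, in mm); z points along the fingers, y is the line along which they close (so a half turn about z gives the same grasp; the last joint's range is limited). The gripper opens to 85 mm and grips with 20 to 120 N. Pads are 22 mm wide; open, the fingers measure 114 mm over their backs; the gripper's body (76 mm by 85 mm) begins 54 mm behind the grasp point. The pads swing forward as they close: fully open they stand 13 mm farther back than shut.
Start: joints at [0.977, 0.527, 1.433, -0, 1.181, -0.178], TCP at [252.409, 571.74, 256.31] pointing down, gripper open.
Joint ranges: [-3.08, 3.08], [-0.75, 2.2], [0.22, 2.44], [-1.43, 4.57], [0, 2.65], [-2.85, 2.85]. Speed limits (rad/s): [2.79, 2.79, 3.14, 3.14, 3.14, 3.14].

INTERFACE

Orientations are given as a unit quaternion [x, y, z, w].
In Python, from bench import * gives the robot as it stands. Calls block until the motion is done:
- goto(position, orientation): joint-space move of the TCP to a pose.
- move_linear(position, attitude=None, speed=150, stop_force=None): straight line of the TCP; attitude=None keeps the orientation; speed is the mean speed in mm/s. With stop_force (N) it stops when the force on the tool has changed by that much, and returns True; else False.
- goto_joints(angles): joint-space move.
- command_gripper(opening): finger opening in mm; the grip force is fixed at half the most; returns when the fingers have stopped.
- pause(seconds).
- ik(position, orientation): joint angles nearest the present ones, or None.
- get_image(name): name is "scene" or "top" or "wrist"; returns (picture, depth): 480x640x3 uint8, red, green, blue; 480x640 float32, mm along the optical axis (not along the pixel's ray), 0 where there is no reading.
- camera_info(name): a dict with "fovy" (degrees; the focal length in pixels is half the picture's height over the tangent of half this angle, whatever the lens; pixels are square), "cx", "cy" (the principal point, pixels), "k1" (the pictures are not rectified: a ray, as slopes to the right and down, at radius r is drawn at 1 + k1 r^2 times it, then the intrinsics apply), "pose" (4x4, takes a point from camera to world coordinates). Camera axes: x right, y down, z forward; pixel columns grow to the right and rows downward; lengths in mm; the calibration is good to about 2 mm. A picture is of the moment at which its call begins: read the wrist's pose just before it. camera_info takes no time and is no camera call; for the wrist camera it gives the pose at the moment of the call.
A pose or a line that the arm cannot do raises IKError and nothing moves.
- job_done(): hands the job in; it is judged then, once.
Readings, each from a call of its own:
- read_clock(): time.
- read_qpos(): joint angles.
- read_joint_velocities(): joint speeds.
- read_tau(): joint torques, N m.
- read_eef_pos(): TCP position.
- read_tool_rot(): TCP orientation.
- read_force(): force on the tool from outside, world axes, zero at the start.
- read_torque(): the same for the moment, N m.
- read_grip_width(): finger opening in mm.
- read_grasp_force(): force on a finger pad.
Only numpy, scipy, OpenCV 4.12 (cv2) and the standard library are available. Lean on these libraries where they do the work, as an engineer would, in place of code of your own. Each camera call takes 0.05 s, during which the arm holds its last target. There are 200 camera calls.

TASK

The test-kit case lies open like a book, with its stiff hinged retainer leaf over the half that holds the test tools. With a fingertip under the leaf's tab raise it, flip the leaf right over the spine and push it down until it lies fully flat on the other half, then take the hand away. Only push the leaf, never grip it; work gently without flinging or forcing it, and leave the test tools and everything else on the bench where they are.

Things in the scene. Friction and masses are not known exactly. Their poses are not given: they have to be found in the camera images.
- case: frosted plastic case, opened flat like a book and fixed to the bench; 260 mm along the spine (its x axis), 392 mm across (y), rims 42 mm above the bench, z up. Origin: bench level, midway along the spine. The +y half is the tray with upright ribs and the test tools; the -y half is the empty lid with a card in it
- case_bay (a point): point at bench level under the leaf's tab, 182 mm from the spine: middle of the finger bay in the tray half's outer side, axes as the case's. The bay is 124 mm wide along x; in it the case wall stands 168 mm from the spine and outward of that is only open bench. Beside the bay the outer wall is at 196 mm
- case_hinge (a point): middle of the leaf's hinge line, on the spine 46 mm above the bench; axes as the case's (the hinge line runs along x)
- leaf (a joint): angle of the leaf about the spine: 0 = flat over the tray half, pi/2 = upright, pi = flat over the lid half; stops at 0 and pi. Starts ajar (0.10 to 0.65). The hinge has friction: the leaf stays where it is left; about 2 N square on the tab moves it. Dark grey frame with a clear window, 4 mm thick, 244 mm along the spine, reaching 168 mm from the hinge line, with a tab in mid free edge
- leaf_tab (a point): centre of the outer edge of the leaf's tab, half-way through its 4 mm thickness, 196 mm from the hinge line. The tab is 56 mm wide (along the spine) and stands out 28 mm from the leaf's frame, over the bay. Axes move with the leaf: x along the spine, y outward from the hinge, z out of the face that is the upper one at the start
- tool_a: orange test tool, 142 mm long, 27 mm thick at the head, lying loose in the tray's end compartment nearest the robot (-x); origin midway along it, at its underside
- tool_b: second orange test tool, as tool_a, in the next compartment, the other way round
- adapter: orange tapered adapter with a metal pin, 27 mm diameter, 62 mm tall, standing loose on the bench beside the tray half, to the +x side of the bay; origin at its foot
- can: metal can of cleaner with a white label, 53 mm diameter, 150 mm tall, standing loose on the bench off the robot-side corner of the tray half; origin at its foot
- tape: roll of black tape lying flat, 68 mm diameter, 19 mm high, loose beside the lid half; origin at its underside
- driver_grip (a point): middle of the handle of a loose 190 mm screwdriver lying on the bench beside the lid half
- meter: loose black multimeter, 155 x 78 x 34 mm, lying on the bench to the left; origin at its underside
- mug: loose white mug, 80 mm diameter, 92 mm tall, on the right of the bench; origin at its foot
- cliptray: loose open steel tray, 150 x 100 x 30 mm, on the right of the bench; origin at its underside

How it is judged:
By the outcome, as a careful person would: the job done as asked, in the order asked, and still so for the second after the job is handed in, with the robot touching nothing.
It also fails if it takes over 42 s, if anything falls off the work surface, if the arm or the gripper's body presses on something with over 40 N, if the wrist force passes 120 N, or if a joint passes its speed limit or range.

## Working session

There is one attempt and no reset: what is moved stays moved. The work goes in short steps, each a Python script; the robot and the scene stay as the last script left them, time stands still between calls to the robot, and variables do not carry over. Pictures are saved under pics/ and viewed, at most 10 in all, crops included, and the job is handed in when it is done.

```bash
mkdir -p pics; ls; cat > h.py <<'E'
from bench import *
import numpy as np, cv2
def save(name,fn):
    ci=camera_info(name); im,d=get_image(name)
    cv2.imwrite(f'pics/{fn}.png',cv2.cvtColor(im,cv2.COLOR_RGB2BGR)); np.savez(f'pics/{fn}.npz',d=d,im=im,**{k:np.array(ci[k]) for k in('fovy','cx','cy','k1','pose')})
def pt(fn,u,v,z=None,dep=None):
    D=np.load(f'pics/{fn}.npz'); f=240/np.tan(np.radians(D['fovy'])/2)
    a=np.array([(u-D['cx'])/f,(v-D['cy'])/f]); s=a.copy()
    for _ in range(20): s=a/(1+D['k1']*(s@s))
    P=D['pose']; r=P[:3,:3]@np.array([s[0],s[1],1]); o=P[:3,3]
    if z is not None: return o+r*(z-o[2])/r[2]
    if dep is None:
        w=D['d'][int(v)-1:int(v)+2,int(u)-1:int(u)+2]; dep=np.median(w[w>0])
    return o+r*dep
E
python3 - <<'E'
from h import *
save('top','top0'); save('scene','scene0')
print(read_clock(),camera_info('top'),camera_info('scene'),read_tool_rot())
E
```

```text
pics
0.1 {'fovy': 49.82793138536718, 'cx': 321.24699891048516, 'cy': 244.35112580951719, 'k1': -0.09149328518671006, 'pose': array([[ 2.06595460e-02, -9.93440378e-01,  1.12469543e-01,
         3.77351445e+02],
       [-9.99696481e-01, -2.20366828e-02, -1.10150267e-02,
         2.88356827e+01],
       [ 1.34212279e-02, -1.12207841e-01, -9.93594118e-01,
         1.25623591e+03],
       [ 0.00000000e+00,  0.00000000e+00,  0.00000000e+00,
         1.00000000e+00]])} {'fovy': 47.98092326477451, 'cx': 322.47378486134465, 'cy': 246.44222789910464, 'k1': -0.09364836611760576, 'pose': array([[-8.64797444e-01,  3.54152613e-01, -3.55951271e-01,
         9.96649547e+02],
       [ 5.02005964e-01,  6.24979369e-01, -5.97821713e-01,
         7.95406867e+02],
       [ 1.07420787e-02, -6.95684350e-01, -7.18267285e-01,
         1.01127506e+03],
       [ 0.00000000e+00,  0.00000000e+00,  0.00000000e+00,
         1.00000000e+00]])} [ 2.06413543e-01  9.78464327e-01 -9.30728707e-04 -3.79948686e-04]
```

View pics/top0.png

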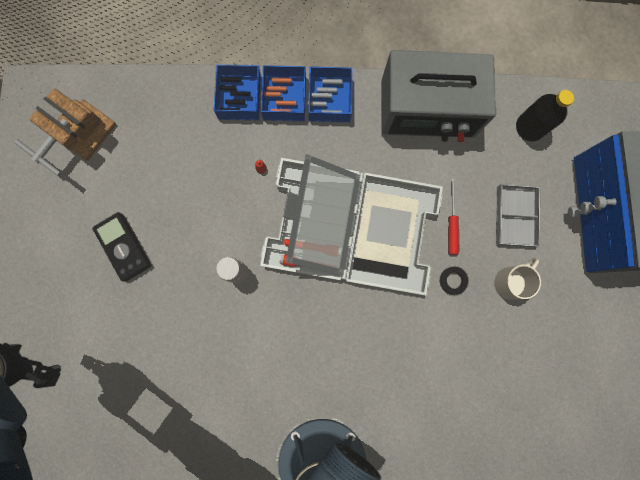

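View pics/scene0.png

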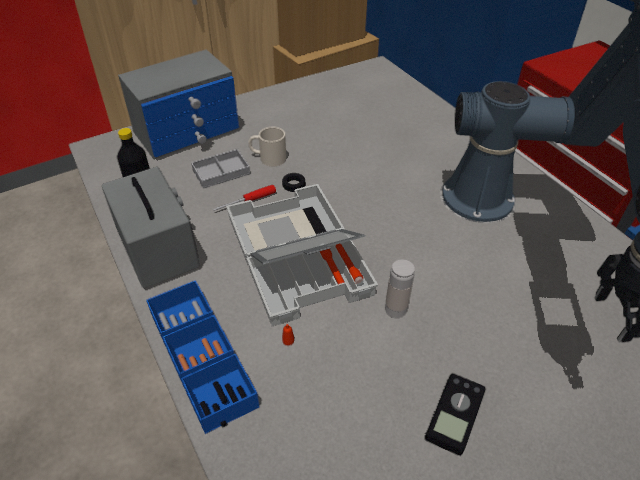

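The case is at about (350,228) in the top view. The leaf is well ajar, with its tab on the left edge near (290,215). The adapter is at (260,167) and the can at (228,270). I'll enlarge the case.

```bash
python3 - <<'E'
import cv2
a=cv2.imread('pics/top0.png')[145:305,250:450]; cv2.imwrite('pics/c1.png',cv2.resize(a,None,fx=3.75,fy=3.75,interpolation=2))
a=cv2.imread('pics/scene0.png')[175:335,220:420]; cv2.imwrite('pics/c2.png',cv2.resize(a,None,fx=3.75,fy=3.75,interpolation=2))
E
```

```text
(no output)
```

View pics/c1.png

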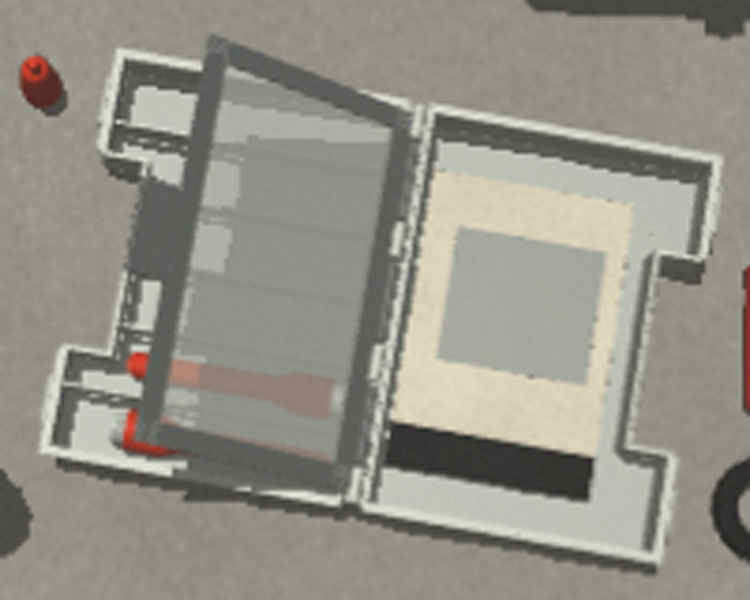

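View pics/c2.png

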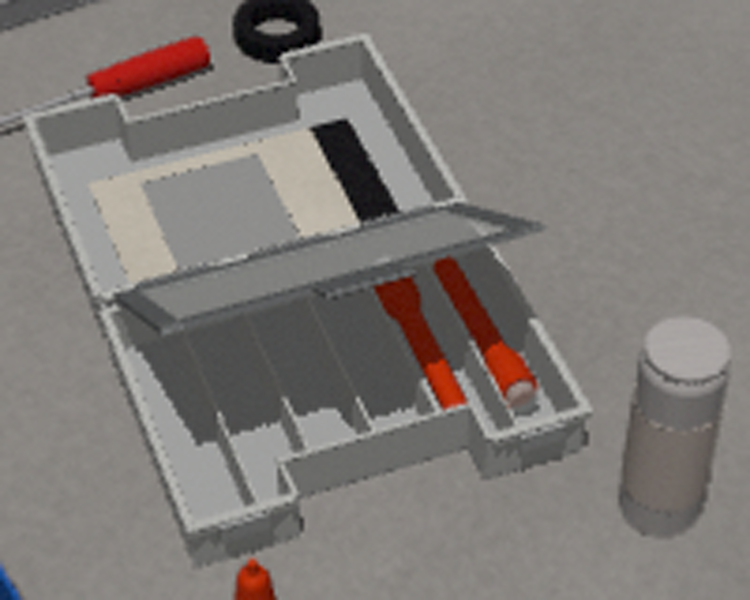

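```bash
python3 - <<'E'
from h import *
from scipy.optimize import least_squares
c=lambda x,y:(250+(x+.5)/3.75-.5,145+(y+.5)/3.75-.5)
px=[(118,50),(43,453),(722,157),(659,567)]; L=np.array([(130,196),(-130,196),(130,-196),(-130,-196)])
W=np.array([pt('top0',*c(*p),z=42)[:2] for p in px])
def tf(p,l): C,S=np.cos(p[2]),np.sin(p[2]); return l@np.array([[C,S],[-S,C]])+p[:2]
r=least_squares(lambda p:(tf(p,L)-W).ravel(),[500,0,0]); p=r.x; print(p,r.fun.round(1))
np.save('case.npy',p)
for q,l in [((215,38),122),((148,435),-122)]:
    def g(a):
        P=np.r_[tf(p,np.array([[l,168*np.cos(a)]]))[0],46+168*np.sin(a)]
        return np.linalg.norm(pt('top0',*c(*q),z=P[2])[:2]-P[:2]),P
    A=np.linspace(.05,1.3,126); i=min(A,key=lambda a:g(a)[0]); print(i,g(i))
def loc(P): 
    d=P[:2]-p[:2];C,S=np.cos(p[2]),np.sin(p[2]); return np.array([d[0]*C+d[1]*S,-d[0]*S+d[1]*C,P[2]])
for q in [(215,60),(165,400),(185,225),(160,225),(145,225),(300,65),(260,452)]: print(q,loc(pt('top0',*c(*q))).round())
cs=lambda x,y:(220+x/3.75,175+y/3.75)
for q in [(365,285),(540,227),(165,330)]: print('s',q,loc(pt('scene0',*cs(*q))).round())
for n,u,v,z in [('adapter',260,165,62),('can',228,268,150)]: P=pt('top0',u,v,z=z);print(n,P,loc(P).round())
E
```

```text
[ 5.61146473e+02 -5.84847573e+01 -1.56410399e-01] [-2.5 -1.8  1.5 -0.5 -3.   1.8  4.   0.6]
0.67 (np.float64(1.8540638988637754), array([702.16976004,  52.58545577, 150.32564582]))
0.7200000000000001 (np.float64(5.090282488685019), array([460.3104592 ,  85.28115527, 156.77662489]))
(215, 60) [109. 129. 145.]
(165, 400) [-94. 121. 140.]
(185, 225) [  8. 128. 146.]
(160, 225) [  4. 142. 155.]
(145, 225) [  1. 150. 161.]
(300, 65) [155.  82.  -1.]
(260, 452) [-111.   62.   95.]
s (365, 285) [  7. 156. 162.]
s (540, 227) [-117.  132.  144.]
s (165, 330) [122. 134. 145.]
adapter [698.66446115 164.74702031  62.        ] [101. 242.  62.]
can [447.08995148 215.52619656 150.        ] [-155.  253.  150.]
```

The two cameras agree: the leaf is at about 0.64 rad, with the tab edge at local y=157, z=163 (r≈195 against the 196 given). I'll plan a fingertip arc and check IK along it.

```bash
cat >> h.py <<'E'
from scipy.spatial.transform import Rotation as R
p=np.load('case.npy'); C,S=np.cos(p[2]),np.sin(p[2]); M=np.array([[C,-S,0],[S,C,0],[0,0,1]])
def phi(th): return np.interp(th,[1.1,3.0],np.radians([35,90]))
def pose(th,r=184,gap=0,back=0,sgn=1,off=0):
    """TCP pose with fingertip `gap` mm off the underside of a leaf at angle th"""
    u=np.array([0,np.cos(th),np.sin(th)]); n=np.array([0,np.sin(th),-np.cos(th)]); f=phi(th)
    d=np.array([0,-np.cos(f),-np.sin(f)]); y=np.array([sgn,0,0.]); x=np.cross(y,d)
    T=np.array([off,0,46])+r*u+n*(2+11*abs(x@n)+gap)-d*back
    w=M@(T-25*d)+np.r_[p[:2],0]
    return w,R.from_matrix(M@np.c_[x,y,d]).as_quat()
def loc(P): return M.T@(np.asarray(P)-np.r_[p[:2],0])
E
python3 - <<'E'
from h import *
for s in (1,-1):
  for th,b in [(.5,120),(.64,0),(1.1,0),(1.57,0),(2.2,0),(2.7,0),(3.14,0),(3.14,100)]:
    w,q=pose(th,back=b,sgn=s); j=ik(w,q); print(s,th,w.round(),None if j is None else np.round(j,2))
E
```

```text
1 0.5 [606. 224. 206.] [ 0.46  0.92  1.1  -0.75  1.76  0.72]
1 0.64 [589. 115. 160.] [ 0.34  0.89  1.33 -0.81  1.53  0.79]
1 1.1 [579.  54. 219.] [ 0.25  0.77  1.42 -0.85  1.5   0.73]
1 1.57 [565. -32. 249.] [ 0.06  0.6   1.54 -0.74  1.28  0.54]
1 2.2 [ 547. -150.  222.] [-0.28  0.52  1.64 -0.49  0.99  0.15]
1 2.7 [ 536. -217.  154.] [-0.51  0.6   1.67 -0.19  0.84 -0.23]
1 3.14 [ 532. -240.   73.] [-0.61  0.73  1.67 -0.    0.74 -0.46]
1 3.14 [ 532. -240.  173.] [-0.61  0.58  1.61 -0.    0.95 -0.46]
-1 0.5 [606. 224. 206.] [ 0.46  0.92  1.1  -0.75  1.76 -2.42]
-1 0.64 [589. 115. 160.] [ 0.34  0.89  1.33 -0.81  1.53 -2.35]
-1 1.1 [579.  54. 219.] [ 0.25  0.77  1.42 -0.85  1.5  -2.42]
-1 1.57 [565. -32. 249.] [ 0.06  0.6   1.54 -0.74  1.28 -2.6 ]
-1 2.2 [ 547. -150.  222.] None
-1 2.7 [ 536. -217.  154.] None
-1 3.14 [ 532. -240.   73.] [-0.61  0.73  1.67 -0.    0.74  2.68]
-1 3.14 [ 532. -240.  173.] [-0.61  0.58  1.61 -0.    0.95  2.68]
```

```bash
python3 - <<'E'
from h import *
command_gripper(0); print('grip',read_grip_width(),read_clock())
w,q=pose(.64,gap=16,back=110); goto(w,q)
w,q=pose(.64,gap=16); print(move_linear(w,q,speed=80,stop_force=3),read_force(),read_clock(),loc(read_eef_pos()),loc(w))
save('scene','s1'); a=cv2.imread('pics/s1.png')[135:335,190:440]; cv2.imwrite('pics/c3.png',cv2.resize(a,None,fx=3,fy=3,interpolation=2))
E
```

```text
grip 0.02296127401574052 0.8667
False [ 0.57059584 -0.95427507 -0.80455528] 4.2333 [  0.21957474 185.89665079 147.2377218 ] [3.90798505e-14 1.85380300e+02 1.46966340e+02]
```

View pics/c3.png

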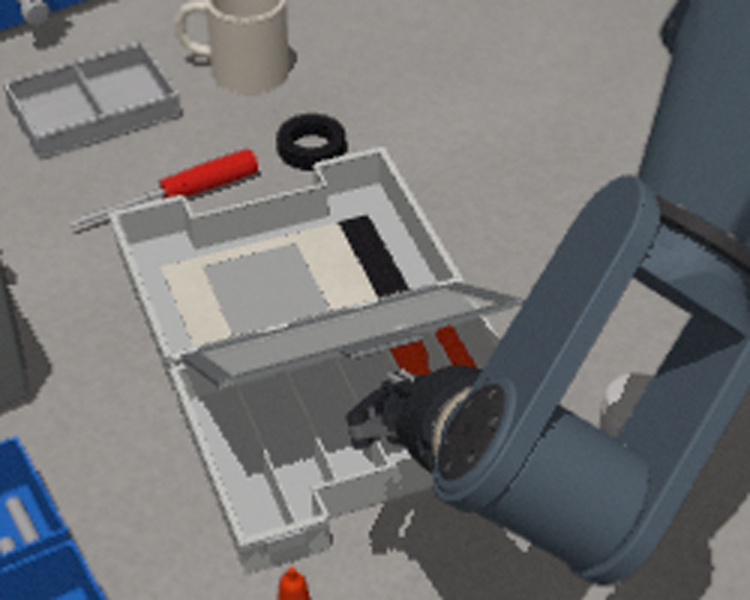

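The fingertip (crop ≈(365,425)) is just below the tab (≈(390,350)), nothing is touching, and the can is still standing clear. I'll sweep up to past vertical, watching the force.

```bash
python3 - <<'E'
from h import *
w,q=pose(.64,gap=3); print(move_linear(w,q,speed=40,stop_force=10))
for th in np.arange(.75,1.86,.1):
    w,q=pose(th); s=move_linear(w,q,speed=60,stop_force=15); print(round(th,2),s,read_force().round(1),round(read_clock(),1))
    if s: break
save('scene','s2'); save('top','t2')
a=cv2.imread('pics/s2.png')[135:335,190:440]; b=cv2.imread('pics/t2.png')[125:325,230:480]; cv2.imwrite('pics/c4.png',cv2.resize(np.hstack([a,b]),None,fx=1.6,fy=1.6,interpolation=2))
E
```

```text
False
0.75 False [0.  0.5 0.8] 5.3
0.85 False [-0.1  0.2 -0.2] 5.8
0.95 False [-0.6 -0.1 -0.3] 6.2
1.05 False [-0.7  0.1 -0. ] 6.7
1.15 False [-0.6  1.1 -0.4] 7.2
1.25 False [-0.6 -0.2  0.2] 7.6
1.35 False [-0.   1.  -0.7] 8.1
1.45 False [-0.3  0.4 -0.2] 8.6
1.55 False [-0.5  0.2  0.2] 9.1
1.65 False [-0.4  1.  -0.2] 9.6
1.75 False [-0.6  0.4 -0.1] 10.1
1.85 False [-0.2  0.4 -0.7] 10.5
```

View pics/c4.png

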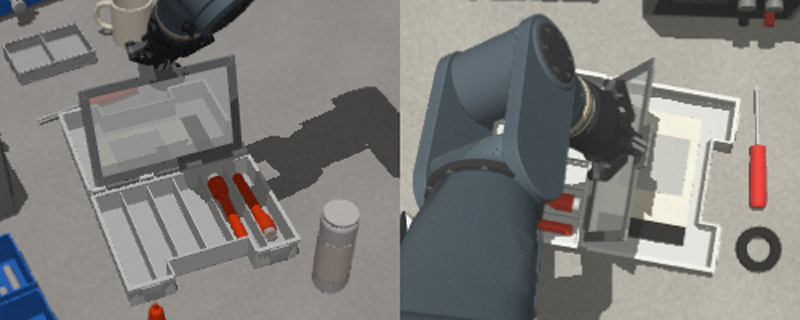

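The leaf has followed past upright, the finger is on the tab, and the tools and can are in place. I'll continue over to flat.

```bash
python3 - <<'E'
from h import *
for th in list(np.arange(1.95,3.0,.1))+[3.0,3.07]:
    w,q=pose(th); s=move_linear(w,q,speed=60,stop_force=15); print(round(th,2),s,read_force().round(1),round(read_clock(),1))
    if s: break
w,q=pose(np.pi,gap=-8); s=move_linear(w,q,speed=20,stop_force=8); print(s,read_force(),loc(read_eef_pos()),read_clock())
E
```

```text
1.95 False [ 0.2  0.4 -0.5] 11.1
2.05 False [-0.5  1.1 -0.9] 11.6
2.15 False [-0.1  0.3 -0.2] 12.1
2.25 False [0.7 0.7 0.1] 12.5
2.35 False [ 0.8 -0.3  0.6] 13.0
2.45 False [0.2 1.1 0.3] 13.5
2.55 False [-0.6 -0.4  0.1] 14.0
2.65 False [-1.1  0.1  0.2] 14.4
2.75 False [0.8 0.3 0.8] 14.9
2.85 False [ 0.7  0.2 -0.7] 15.4
2.95 False [-0.6  0.5 -0.7] 15.8
3.0 False [0.1 0.1 0.5] 16.2
3.07 False [-0.  -0.7  0.6] 16.5
True [-0.66009179 -0.0338845   5.98271733] [ 1.78079562e-01 -1.83813630e+02  7.29946255e+01] 17.275
```

It made contact with the tip at z = 48.0 mm, exactly the face of a flat leaf. One more light press, then I'll retreat and check.

```bash
python3 - <<'E'
from h import *
w,q=pose(np.pi,gap=-8); print(move_linear(w,q,speed=10,stop_force=8),read_force(),loc(read_eef_pos()))
w,q=pose(np.pi,gap=160); move_linear(w,q,speed=100)
goto_joints([.977,.527,1.433,0,1.181,-.178]); print(read_clock(),read_force())
save('scene','s3'); save('top','t3')
a=cv2.imread('pics/s3.png')[135:335,190:440]; b=cv2.imread('pics/t3.png')[125:325,220:470]; cv2.imwrite('pics/c5.png',cv2.resize(np.hstack([a,b]),None,fx=1.6,fy=1.6,interpolation=2))
for X,Y in [(100,-160),(-100,-160),(0,-185)]:
    # depth reading at the leaf points seen from above
    best=min(((u,v) for u in range(330,450) for v in range(160,310)),key=lambda t:np.hypot(*(loc(pt('t3',*t,z=48))[:2]-[X,Y])))
    print(X,Y,loc(pt('t3',*best)).round(1))
E
```

```text
True [-1.49483511  0.30266673  4.14629706] [ 1.79831366e-01 -1.83837527e+02  7.30359170e+01]
22.35 [ 0.17191373 -0.56937246  0.69211121]
100 -160 [  99.9 -161.8   44.3]
-100 -160 [-100.2 -161.1   46.5]
0 -185 [   0.5 -186.1   47.7]
```

View pics/c5.png

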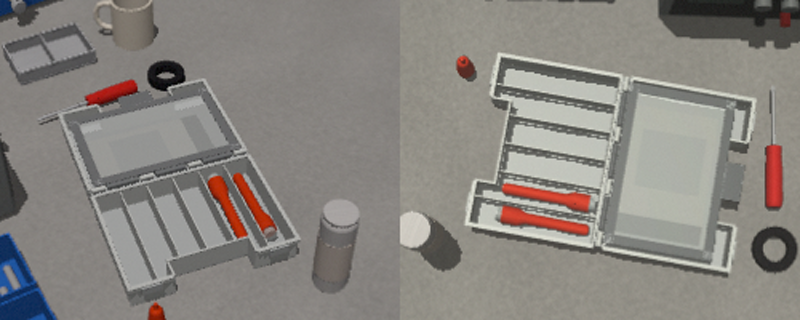

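The leaf is flat on the lid half, at 44–48 mm from above. The tools, can, adapter, tape and driver are where they were, and the hand is clear.

```bash
python3 -c "
from bench import *
print(job_done())"
```

```text
the job is handed in; nothing more can be done
None
```

The leaf was raised by its tab, flipped over the spine and pressed flat on the lid half; the final pictures show the tools and bench items undisturbed and the hand clear, and the job was handed in at about 22 s of the 42 s allowed (verdict not shown).

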